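# Seat the proud capacitor

## Robot

A 7-joint arm with a two-finger parallel gripper is mounted at the origin on the work surface; the furniture and walls round the work are solid. World frame = base frame: x ahead of the robot, y to its left, z up, the work surface at z = 0. Lengths are in m, angles in rad, forces in N, time in s.
With the tool pointing down it reaches from about 0.35 to 0.9 m from the base axis. Payload 19.9 kg.
Tool frame: the origin (TCP) lies between the finger pads; the fingertips stand 19 mm ahead of it and the grasp point (between the pads) is the TCP; z points along the fingers, y is the direction in which the jaws open and shut (so a half turn about z gives the same grasp; the last joint's range is limited). The gripper opens to 94 mm and grips with 3 to 60 N. Pads are 16 mm wide; open, the fingers measure 119 mm over their backs; the gripper's body (75 mm by 177 mm) begins 78 mm behind the grasp point.
Start: joints at [1.288, 0.417, -0.01, 1.614, 0.005, 1.111, -0.053], TCP at [0.15, -0.607, 0.224] pointing down, gripper open.
Joint ranges: [-2.81, 2.81], [-0.39, 2.02], [-1.27, 1.25], [0.06, 2.57], [-1.19, 4.33], [0.19, 2], [-2.82, 2.82]. Speed limits (rad/s): [1.89, 1.89, 2.39, 2.39, 3.01, 3.01, 3.01].

## Interface

Orientations are given as a 3x3 rotation matrix whose columns are the frame's x, y, z axes.
In Python, from rig import robot gives the robot as it stands. Calls block until the motion is done:
- robot.move_ptp(position, orientation): joint-space move of the TCP to a pose.
- robot.move_linear(position, velocity=0.15, frame=None, threshold=None): straight line of the TCP; frame=None keeps the orientation; velocity is the mean speed in m/s. With threshold (N) it stops when the force on the tool has changed by that much, and returns True; else False.
- robot.goto_joints(angles): joint-space move.
- robot.gripper_to(opening): finger opening in m; the grip force is fixed at half the most; returns when the fingers have stopped.
- robot.pause(seconds).
- robot.ik(position, orientation): joint angles nearest the present ones, or None.
- robot.get_state(): the state.
- robot.grab_frame(name): name is "scene" or "top"; returns the picture (420x560x3 uint8, red, green, blue); there is no depth.
- robot.camera_info(name): a dict with "fx", "fy", "cx", "cy" (pixels), "rvec" (rotation vector, rad) and "tvec" (3), from world to camera coordinates, as OpenCV has them. Camera axes: x right, y down, z forward; pixel columns grow to the right and rows downward; lengths in m; the calibration is good to about 2 mm. A picture is of the moment at which its call begins. camera_info takes no time and is no camera call.
A pose or a line that the arm cannot do raises robot.PlanningError and nothing moves.
- robot.sign_off(): hands the job in, once; it reports no verdict.
The state is a dict: "time": time; "qpos": joint angles; "joint_vel": joint speeds; "effort": joint torques, N m; "ee_pos": TCP position; "tool_rot": TCP orientation; "force": force on the tool from outside, world axes, zero at the start; "moment": the same for the moment, N m; "opening": finger opening in m.
Only numpy, scipy, OpenCV 4.12 (cv2) and the standard library are available. Lean on these libraries where they do the work, as an engineer would, in place of code of your own. Each camera call takes 0.05 s, during which the arm holds its last target.

## Task

Three blue can capacitors stand in grey test sockets screwed to the bench, and one of them is not fully plugged in: it stands proud, with its pins showing in a gap under its white foot. Press that one straight down until its foot is fully home on the socket, then let go of it. Leave the two seated capacitors and their sockets alone.

Things in the scene. Friction and masses are not known exactly. Their poses are not given: they have to be found in the camera images.
- capacitor (a joint): how far the proud capacitor has been plugged in, in m: 0 = standing 16 mm proud of its socket, 0.016 = fully seated, foot on the socket's ring, against a hard stop. It starts between 0 and 0.004. It slides only straight down and up, stiffly (about 8 N), without a spring. (The blue machines to the left, +y, are tall and solid: cross to the row with the fingertips 0.40 m above the table.)
- capacitor_top (a point): centre of the proud capacitor's flat top; a blue can 25 mm in diameter and 38 mm tall on a white plastic foot 29 mm in diameter and 6 mm thick, with two brass pins, in a grey socket block 70 x 56 x 18 mm with a white ring 4 mm higher, fixed to the table; z up. The top is 66 mm above the table when fully seated and 78 to 82 mm at the start. It may stand in any of the three sockets of the row.
- socket_b: one of the two neighbouring grey sockets (same 70 x 56 x 18 mm block with a white ring 4 mm higher, fixed to the table), with a blue can capacitor that is already fully seated, its foot flat on the ring; its flat top is 69 mm above the table. Origin under the centre of the block, on the table, straight below the can's axis; z up. Not to be pressed or pushed
- socket_c: one of the two neighbouring grey sockets (same 70 x 56 x 18 mm block with a white ring 4 mm higher, fixed to the table), with a blue can capacitor that is already fully seated, its foot flat on the ring; its flat top is 63 mm above the table. Origin under the centre of the block, on the table, straight below the can's axis; z up. Not to be pressed or pushed

How it is judged:
On the way:
1. the proud capacitor is plugged in to within 2 mm of fully seated (value of joint capacitor above 0.014 m), for 0.2 s.
At the end, for the whole second after the job is handed in: the capacitor that stood proud is plugged in to within 2 mm of its stop, and stays so (value of joint capacitor above 0.014 m); the robot touches nothing.
It fails at once if a seated capacitor or its socket is pushed with more than 2 N (contact force between any of the fingers, the arm and socket_b above 2 N or contact force between any of the fingers, the arm and socket_c above 2 N).
It also fails if it takes over 32 s, if anything falls off the work surface, if the arm or the gripper's body presses on something with over 40 N, if the wrist force passes 120 N, or if a joint passes its speed limit or range.

## Working session

There is one attempt and no reset: what is moved stays moved. The work goes in short steps, each a Python script; the robot and the scene stay as the last script left them, time stands still between calls to the robot, and variables do not carry over. Pictures are saved under pics/ and viewed, and the job is handed in when it is done.

```bash
mkdir -p pics; python3 - <<'E'
from rig import robot
import cv2
for n in ("scene","top"):
    f=robot.grab_frame(n); cv2.imwrite(f"pics/{n}0.png",f[:,:,::-1]); print(n,robot.camera_info(n))
s=robot.get_state(); print(s['time'],s['ee_pos'],s['opening'],s['tool_rot'],s['force'])
E
```

```text
scene {'fx': 495.32173988678994, 'fy': 495.32173988678994, 'cx': 269.9390527016468, 'cy': 212.69286584559364, 'rvec': array([ 0.89504152, -2.62163563,  0.95029426]), 'tvec': array([0.24305501, 0.40557661, 0.60725359])}
top {'fx': 406.42370544460385, 'fy': 406.42370544460385, 'cx': 281.84529381721217, 'cy': 217.7584386203259, 'rvec': array([ 2.17786425, -2.16336609,  0.09356344]), 'tvec': array([-0.22543247,  0.48935383,  0.90472262])}
0.1 [ 0.14956002 -0.60653124  0.22391352] 0.09400534639748272 [[ 9.70913436e-01  2.39430538e-01 -3.43079809e-04]
 [ 2.39430763e-01 -9.70912954e-01  9.72823763e-04]
 [-1.00176914e-04 -1.02667152e-03 -9.99999468e-01]] [-0.03956636 -0.05475432 -0.00901636]
```

View pics/scene0.png

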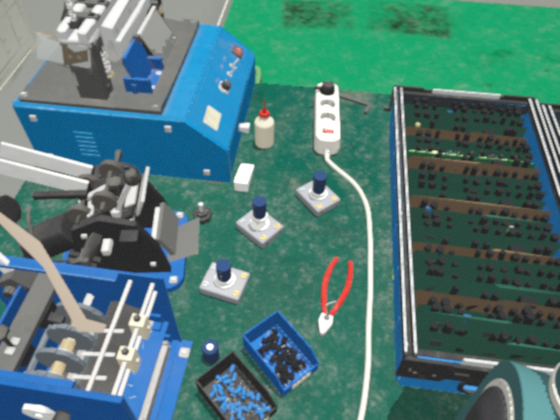

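View pics/top0.png

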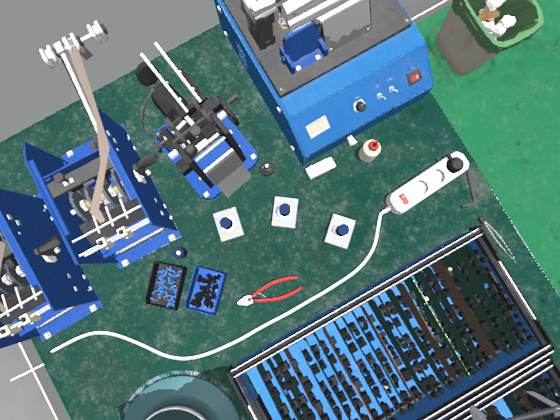

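The three sockets are at about (225,280), (260,222) and (319,192) in the scene view, and (228,224), (285,211) and (341,231) in the top view. I'll zoom in on them.

```bash
python3 - <<'E'
import cv2,numpy as np
s=cv2.imread("pics/scene0.png");t=cv2.imread("pics/top0.png")
a=[cv2.resize(s[y-40:y+35,x-33:x+33],None,fx=4,fy=4,interpolation=cv2.INTER_CUBIC) for x,y in((225,275),(260,220),(319,190))]
b=[cv2.resize(t[y-33:y+33,x-33:x+33],None,fx=4,fy=4,interpolation=cv2.INTER_CUBIC) for x,y in((228,224),(285,211),(341,231))]
cv2.imwrite("pics/z.png",np.vstack([np.hstack(a),np.hstack(b)]))
E
```

```text
(no output)
```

View pics/z.png

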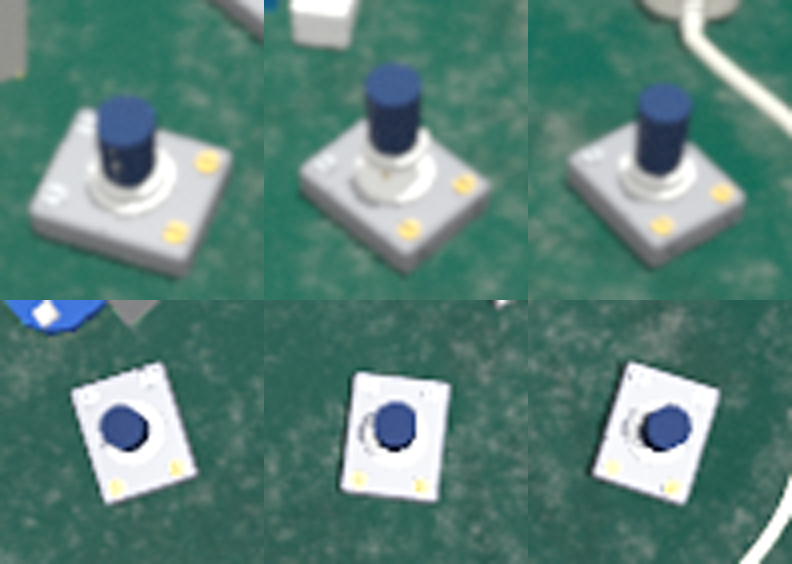

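The middle one is proud: the zoom shows a gap with a brass pin under its foot. Next I'll triangulate the tops.

```bash
python3 - <<'E'
from rig import robot
import cv2,numpy as np
P=[];cs=[]
for n in("scene","top"):
    c=robot.camera_info(n);K=np.array([[c['fx'],0,c['cx']],[0,c['fy'],c['cy']],[0,0,1]])
    P.append(K@np.c_[cv2.Rodrigues(c['rvec'])[0],c['tvec']]); cs.append(c)
A=np.array([(223.3,262.3),(258.8,199),(320,174.8)]).T
B=np.array([(226.1,222.7),(284.8,209.3),(342.5,229.8)]).T
X=cv2.triangulatePoints(P[0],P[1],A,B);X=(X[:3]/X[3]).T;print(X.round(4))
for p,a in((P[0],A),(P[1],B)):
    q=p@np.c_[X,np.ones(3)].T;print((q[:2]/q[2]-a).round(2))
    # ray at nominal heights
    for i,z in enumerate((None,.08,None)):
        if z is None: continue
        M=np.c_[p[:,:2],p[:,2]*z+p[:,3]];w=np.linalg.solve(M,[*a[:,i],1]);print(w[:2]/w[2])
# other objects
def ray(p,u,z): 
    M=np.c_[p[:,:2],p[:,2]*z+p[:,3]];w=np.linalg.solve(M,[*u,1]);return (w[:2]/w[2]).round(3)
for u in((320,165),(267,168),(235,185),(370,150),(300,140),(0,420),(180,410),(250,300)):print(u,ray(P[1],u,0.0))
x,y,_=X[1]
for ang in np.arange(-180,180,30):
    a=np.radians(ang);R=np.array([[np.cos(a),np.sin(a),0],[np.sin(a),-np.cos(a),0],[0,0,-1]])
    for z in(.14,.045+.0,.4):
        q=robot.ik([x,y,z],R);print(ang,z,None if q is None else np.round(q,2))
E
```

```text
[[ 0.4769 -0.1     0.0624]
 [ 0.5051 -0.2277  0.0817]
 [ 0.4619 -0.3535  0.0668]]
[[0.71 0.73 0.23]
 [0.1  0.1  0.02]]
[ 0.50714979 -0.22827141]
[[-0.43 -0.47 -0.14]
 [-0.66 -0.75 -0.25]]
[ 0.50367722 -0.22876811]
(320, 165) [ 0.619 -0.311]
(267, 168) [ 0.611 -0.186]
(235, 185) [ 0.57  -0.111]
(370, 150) [ 0.655 -0.43 ]
(300, 140) [ 0.679 -0.264]
(0, 420) [0.034 0.406]
(180, 410) [0.059 0.003]
(250, 300) [ 0.303 -0.15 ]
-180 0.14 [ 0.92  0.48 -0.7   1.85  0.37  0.94  1.63]
-180 0.045 [ 0.85  0.61 -0.61  1.9   0.49  0.78  1.53]
-180 0.4 [ 0.93  0.23 -0.68  1.52  0.15  1.44  1.81]
-150 0.14 [ 1.17  0.64 -1.08  1.84  0.65  1.06  1.93]
-150 0.045 [ 1.16  0.84 -1.09  1.89  0.9   1.    1.75]
-150 0.4 [ 1.21  0.33 -1.09  1.51  0.29  1.47  2.21]
-120 0.14 [ 1.17  0.64 -1.08  1.84  0.65  1.06  2.45]
-120 0.045 [ 1.16  0.84 -1.09  1.89  0.9   1.    2.28]
-120 0.4 [ 1.21  0.33 -1.09  1.51  0.29  1.47  2.74]
-90 0.14 [ 0.34  0.39  0.03  1.87 -0.02  0.88 -2.76]
-90 0.045 [ 0.28  0.53  0.11  1.92 -0.09  0.69 -2.7 ]
-90 0.4 [ 0.49  0.18 -0.14  1.54  0.03  1.43 -2.8 ]
-60 0.14 [ 0.42  0.39 -0.06  1.
[... 525 characters left out ...]
  0.26  0.72 -0.9 ]
30 0.4 [ 0.66  0.19 -0.35  1.53  0.07  1.43 -0.74]
60 0.14 [ 0.73  0.43 -0.45  1.86  0.23  0.91 -0.35]
60 0.045 [ 0.7   0.57 -0.42  1.91  0.34  0.73 -0.44]
60 0.4 [ 0.73  0.2  -0.44  1.53  0.09  1.43 -0.23]
90 0.14 [ 0.8   0.44 -0.55  1.86  0.28  0.92  0.13]
90 0.045 [ 0.77  0.59 -0.52  1.91  0.41  0.75  0.03]
90 0.4 [ 0.81  0.21 -0.53  1.53  0.11  1.44  0.28]
120 0.14 [ 0.84  0.45 -0.6   1.85  0.31  0.93  0.63]
120 0.045 [ 0.84  0.61 -0.6   1.9   0.48  0.77  0.49]
120 0.4 [ 0.84  0.22 -0.57  1.52  0.12  1.44  0.79]
150 0.14 [ 0.85  0.46 -0.61  1.85  0.32  0.93  1.14]
150 0.045 [ 0.81  0.6  -0.56  1.91  0.45  0.76  1.04]
150 0.4 [ 0.88  0.22 -0.62  1.52  0.13  1.44  1.3 ]
```

Proud top is at (0.505, -0.228, 0.081), reprojection error is under 1 px, and the neighbours' heights come out near 63 and 67 mm against the stated 63 and 69. I'll press it with the gripper closed, crossing high.

```bash
python3 - <<'E'
from rig import robot
import cv2,numpy as np
a=np.radians(30);R=np.array([[np.cos(a),np.sin(a),0],[np.sin(a),-np.cos(a),0],[0,0,-1]])
p=robot.get_state()['ee_pos']
robot.move_linear([p[0],p[1],.425],velocity=.2)
robot.gripper_to(0)
robot.move_ptp([.5053,-.2282,.425],R)
robot.move_linear([.5053,-.2282,.135],velocity=.15)
for n in("scene","top"): cv2.imwrite(f"pics/{n}1.png",robot.grab_frame(n)[:,:,::-1])
s=robot.get_state();print(s['time'],s['ee_pos'],s['opening'],s['force'])
s=cv2.imread("pics/scene1.png")[110:310,160:390];t=cv2.imread("pics/top1.png")[130:330,170:400]
cv2.imwrite("pics/z1.png",cv2.resize(np.hstack([s,t]),None,fx=1.7,fy=1.7,interpolation=cv2.INTER_CUBIC))
E
```

```text
6.7333 [ 0.50547685 -0.22832175  0.13543414] 0.000475385481868045 [-0.71983338  0.31823559 -0.29218184]
```

View pics/z1.png

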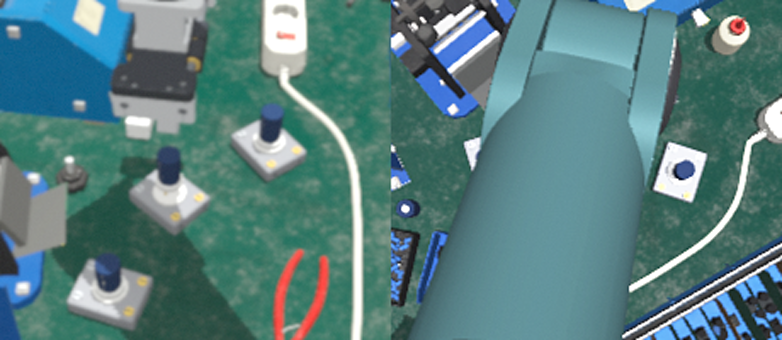

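The gripper hangs just above the middle can in the scene view, with its tip near (257,178) px. I'll check that against the projection of the commanded tip.

```bash
python3 - <<'E'
from rig import robot
import cv2,numpy as np
c=robot.camera_info("scene");K=np.array([[c['fx'],0,c['cx']],[0,c['fy'],c['cy']],[0,0,1]])
s=robot.get_state();p=s['ee_pos']+.019*s['tool_rot'][:,2]
print(cv2.projectPoints(np.array([p,[.5053,-.2282,.081]]),c['rvec'],c['tvec'],K,None)[0])
i=cv2.imread("pics/scene1.png")[120:240,200:330]
cv2.imwrite("pics/z2.png",cv2.resize(i,None,fx=5,fy=5,interpolation=cv2.INTER_CUBIC))
E
```

```text
[[[259.37385967 185.06318093]]

 [[259.60763615 199.13673251]]]
```

View pics/z2.png

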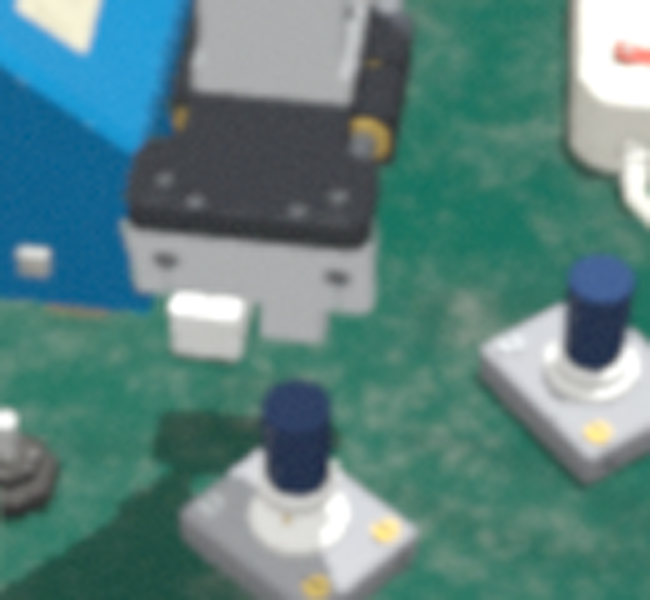

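The fingertips at about (259,187) px match the projected (259,185), centred over the can. Pressing now.

```bash
python3 - <<'E'
from rig import robot
import numpy as np
x,y=.5053,-.2282
robot.move_linear([x,y,.108],velocity=.06)
s=robot.get_state();print(s['time'],s['ee_pos'],s['force'])
h=robot.move_linear([x,y,.079],velocity=.012,threshold=25)
s=robot.get_state();print(h,s['time'],s['ee_pos'],s['force'])
robot.pause(.3)
s=robot.get_state();print(s['time'],s['ee_pos'],s['force'])
E
```

```text
7.3333 [ 0.50529637 -0.2281111   0.10782834] [-0.06785439  0.15274718 -0.00151996]
True 9.0833 [ 0.50541167 -0.22825751  0.08517713] [-4.2326374   1.77825865 12.09352328]
9.3833 [ 0.50542602 -0.22823019  0.08516026] [-3.33361267  1.61007692 12.69411993]
```

Tip stopped at 66.2 mm, which is the seated height. I'll lift off and look.

```bash
python3 - <<'E'
from rig import robot
import cv2
x,y=.5053,-.2282
robot.move_linear([x,y,.2],velocity=.08)
s=robot.get_state();print(s['time'],s['ee_pos'],s['force'])
i=robot.grab_frame("scene")[150:310,180:360,::-1]
cv2.imwrite("pics/z3.png",cv2.resize(i,None,fx=3.7,fy=3.7,interpolation=cv2.INTER_CUBIC))
E
```

```text
10.975 [ 0.50509667 -0.22810828  0.19954085] [ 0.15336469 -0.62758917 -0.10099358]
```

View pics/z3.png

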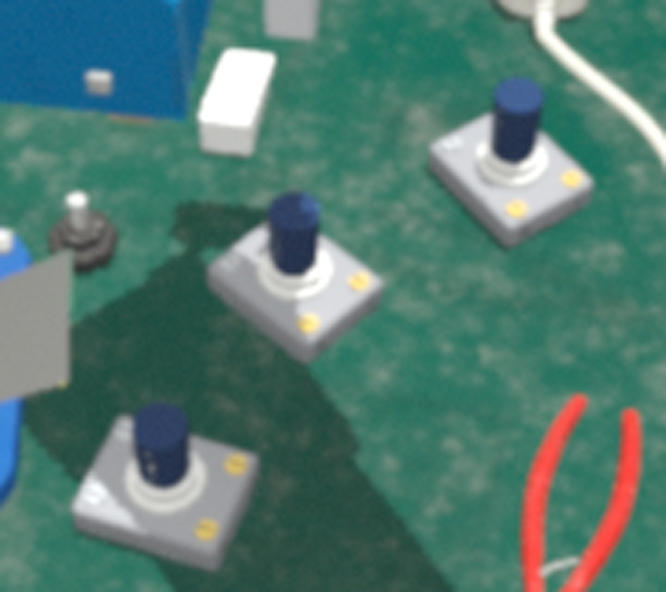

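The middle capacitor, with its top at zoomed (295,208), now sits flat on its ring with no gap, the neighbours are unmoved and the gripper is clear.

```bash
python3 - <<'E'
from rig import robot
robot.sign_off()
E
```

```text
the job is handed in; nothing more can be done
```

The middle capacitor was the proud one. I pressed it straight down with the closed fingertips until it hit its stop, lifted clear and handed the job in about 11 s into the 32 s limit.

- **Seated height:** the fingertips stopped at z = 66.2 mm, against the 66 mm given for fully seated. The stop came from the 25 N force threshold; the reading just after was about 12 to 13 N upward.
- **After lifting off:** the last picture shows the foot flat on the ring with no gap. The force on the tool was back near zero, with the gripper over 0.1 m above the can.
- **Neighbours:** both seated capacitors and their sockets look unmoved, and the gripper was never lowered over them.
- **Small disagreement:** one neighbour's top measured 66.8 mm against the stated 69 mm, about the calibration tolerance of 2 mm. No other check failed.

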